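# Load the slab carrier and close its keeper

## Task

Draw the wider of the two stone slabs out of the low rack and lay it, without dropping it, squarely on top of the slab that already lies in the wooden carrier. Then slide the carrier's keeper up against the pile so that both slabs sit snug between it and the end stop, and let go. Leave the narrower slab in the rack and the calculator, book and stone where they are.

Things in the scene. Friction and masses are not known exactly. Their poses are not given: they have to be found in the camera images.
- wide_slab_mid (a point): the wider slab: flat white marble, 170 x 60 x 16 mm (x along its length, z up), 0.3 to 0.46 kg, loose. The point is its centre. It starts flat on the table (underside z = 0) in either bay of the rack, 33 to 43 mm of one end sticking out at the rack's front; only that end can be taken at first. It slides on the table and can be held across its 60 mm width.
- narrow_slab_mid (a point): the narrower slab, 170 x 40 x 16 mm, same marble; it lies in the rack's other bay and sticks out as far. The point is its centre; x along its length.
- lower_slab_mid (a point): the slab that already lies in the carrier, a twin of the wide slab, 170 x 60 x 16 mm, loose; the point is its centre, x along its length. It starts on the carrier's bed, 3 to 15 mm short of the end stop.
- rack: low wooden rack, 150 mm deep (x), 200 mm wide (y), 31 mm high, fixed. Origin in its underside, on the middle line, 67.5 mm behind its open front, which faces -x. Two bays along x, 68 mm wide, without floor, centred at y = -55 and +55 mm, closed at the back; the roof's underside is 23 mm above the table. A slab must be drawn along -x by 140 mm or so to be clear of the roof.
- carrier: wooden slab carrier, a trough, fixed. Origin in its underside on the middle line; x along the trough; the base spans x = -132 to +146 mm, 86 mm wide. Its bed is 8 mm above the table. The end stop's face is at x = -120 mm. Side walls (inner faces y = +-33 mm, 7 mm thick, tops 38 mm above the table) leave 3 mm on each side of a 60 mm slab.
- carrier_home (a point): point on the carrier where the centre of the upper slab is when it lies on the lower slab pushed home to the end stop: carrier x = -35 mm, y = 0, 32 mm above the table (upper slab's underside then 24 mm, top 40 mm). The lower slab's centre is then right below, 16 mm above the table. Axes as the carrier's.
- carrier_notch (a point): middle of the two facing finger notches in the carrier's side walls: carrier x = -27 mm, y = 0, 24 mm above the table. Each notch is 60 mm long (carrier x = -57 to +3 mm) and open down to the bed; only there can fingers pass beside a slab. Axes as the carrier's.
- keeper (a joint): the keeper, a block 40 mm long and 60 mm wide that slides in the trough: 0 is fully open (its face at carrier x = +95 mm), growing in m toward the end stop (carrier -x). It starts at 0 to 0.015; with 170 mm slabs pushed home it stops against them at 0.045. About 2 N of friction; it stays where it is left. Pushing it with both slabs takes up to about 10 N.
- keeper_grip (a point): the upright wooden grip on the keeper: 30 mm (carrier x) by 24 mm (carrier y) and 36 mm high, its top 75 mm above the table; the point is 58 mm above the table at its middle. It can be pinched from above either way or pushed.
- calculator: desk calculator, 138 x 82 x 20 mm, loose; a bystander; origin at the centre of its underside
- price_book: closed purple notebook, 140 x 104 x 14 mm, loose; a bystander; origin at the centre of its underside
- palm_stone: polished flat stone, 48 x 48 x 20 mm, loose; a bystander; origin at the centre of its underside
There are look-alikes about, which are no part of the job. What is shaped like the part that bears lower_slab_mid but orange or red is not meant.

How it is judged:
On the way, in this order (a step that is already met when the one before it is completed fails the run):
1. the wide slab lies flat and square on the lower slab in the carrier, let go (x of wide_slab_mid in the frame of carrier between -0.04 and 0.012 m and y of wide_slab_mid in the frame of carrier between -0.006 and 0.006 m and z of wide_slab_mid in the frame of carrier between 0.029 and 0.035 m and angle between wide_slab_mid's own z axis and vertical below 0.04 rad and angle between the x axis of wide_slab_mid and the x axis of carrier, either way round below 0.045 rad and contact force between the fingers and wide_slab below 0.3 N and linear speed of wide_slab below 0.02 m/s), for 0.2 s.
2. the keeper is closed against both slabs, which are home against the end stop (x of wide_slab_mid in the frame of carrier between -0.0385 and -0.0315 m and y of wide_slab_mid in the frame of carrier between -0.006 and 0.006 m and z of wide_slab_mid in the frame of carrier between 0.029 and 0.035 m and angle between each of wide_slab_mid, lower_slab_mid's own z axis and vertical below 0.04 rad and angle between the x axis of each of wide_slab_mid, lower_slab_mid and the x axis of carrier, either way round below 0.045 rad and x of lower_slab_mid in the frame of carrier between -0.0385 and -0.0315 m and y of lower_slab_mid in the frame of carrier between -0.006 and 0.006 m and z of lower_slab_mid in the frame of carrier between 0.013 and 0.019 m and contact force between the fingers and wide_slab below 0.3 N and linear speed of each of wide_slab, lower_slab below 0.02 m/s and value of joint keeper between 0.042 and 0.049 m and velocity of joint keeper between -0.005 and 0.005 m/s), for 0.2 s.
At the end, for the whole second after the job is handed in: The wide slab lies flat on the lower slab in the carrier, both with their centres within 3.5 mm of x = -35 mm and 6 mm of y = 0 in the carrier's frame and within 0.045 rad of its line, at rest and released; the keeper joint stands between 0.042 and 0.049 m (all of step 2); the robot touches nothing.
It fails at once if the narrow slab, the calculator, the book or the palm stone moved by more than 25 mm (distance of any of narrow_slab_mid, calculator, price_book, palm_stone from where it was at the start of the episode above 0.025 m).
It fails at once if the wide slab dropped into the carrier (faster than 0.5 m/s close above its place) (linear speed of wide_slab above 0.5 m/s and z of wide_slab_mid in the frame of carrier below 0.05 m and horizontal distance between wide_slab_mid and lower_slab_mid below 0.06 m).
It also fails if it takes over 56 s, if anything falls off the work surface, if the arm or the gripper's body presses on something with over 40 N, if the wrist force passes 120 N, or if a joint passes its speed limit or range.

## Robot

A 6-joint arm with a two-finger parallel gripper is mounted at the origin on a cart in front of the work surface, level with it; the furniture and walls round the work are solid. World frame = base frame: x ahead of the robot, y to its left, z up, the work surface at z = 0. Lengths are in m, angles in rad, forces in N, time in s.
With the tool pointing down it reaches from about 0.35 to 0.85 m from the base axis. Payload 8.1 kg.
Tool frame: the origin (TCP) lies where the fingers leave the gripper's body, on its centre line; the fingertips stand 84 mm ahead of it and the grasp point (between the pads) lies 65 mm ahead of it; z points along the fingers, y is the line along which they close (so a half turn about z gives the same grasp; the last joint's range is limited). The gripper opens to 93 mm and grips with 3 to 60 N. Pads are 15 mm wide; open, the fingers measure 128 mm over their backs; the gripper's body (75 mm by 188 mm) begins 65 mm behind the grasp point.
Start: joints at [-0.085, 0.13, 1.488, -0, 1.523, -0.085], TCP at [0.6, 0, 0.303] pointing down, gripper open.
Joint ranges: [-2.96, 2.96], [-0.89, 2.26], [0.02, 2.5], [-1.34, 4.48], [0, 2.73], [-2.66, 2.66]. Speed limits (rad/s): [2.39, 2.39, 2.79, 3.14, 3.14, 3.14].

## Interface

Orientations are given as a rotation vector (axis times angle).
In Python, from plant import robot gives the robot as it stands.
- The arm moves only by the shell command python3 -m jog 'ROWS' [FORCE]. ROWS is text: rows parted by semicolons, each of 5 numbers parted by spaces: the opening, from 0 (shut) to 1 (fully open), then the shift along the tool's x, y, z in m, then the turn about the tool's z in degrees. A call has 1 to 10 rows; each row shifts and turns the commanded pose from where the row before left it, along the tool's axes as they then stand; what a row does not reach is not made up. A row lasts 1/12 s, in which the tool goes at most 41.7 mm and 7.16 degrees, less where a joint would pass 70% of its speed; a pose out of reach is approached as far as the arm can. A call with a gripper value outside its range is refused whole. The fingers move at their own pace and stop on an object; FORCE is the grip in N (left out, the last holds). Time passes only in rows, so rows that do not move let the fingers close. It gives the time, the measured TCP pose, the force, the opening and the grip force at its end, in the units of the state.
- robot.read_state(): the state, without advancing time (a new reading comes with each control period).
- robot.read_camera(name): name is "scene" or "side" or "wrist"; returns a dict with "color" (420x560x3 uint8, red, green, blue), "intrinsics" (3x3 intrinsics, pixels), "pose" (4x4, takes a point from camera to world coordinates); the wrist camera has in their place "tool_from_camera" (4x4, takes a point from camera to tool coordinates, whose origin is the TCP and whose axes are the flange's). Camera axes: x right, y down, z forward; pixel columns grow to the right and rows downward; lengths in m; the calibration is good to about 2 mm. The wrist camera is an equidistant fisheye: a pixel r from the principal point sees the ray r / f radians off the axis. A picture is of the moment at which its call begins: read the wrist's pose just before it. There is no depth.
- robot.close_job(): hands the job in; it is judged then, once.
The state is a dict: "t": time; "q": joint angles; "dq": joint speeds; "joint_torque": joint torques, N m; "tool_pos": TCP position; "orientation": TCP orientation; "force": force on the tool from outside, world axes, zero at the start; "wrist_torque": the same for the moment, N m; "opening": finger opening in m; "gripper_force": force on a finger pad.
Only numpy, scipy, OpenCV 4.12 (cv2) and the standard library are available. Lean on these libraries where they do the work, as an engineer would, in place of code of your own. Each camera call takes 0.05 s, during which the arm holds its last target. There are 200 camera calls.

## Working session

There is one attempt and no reset: what is moved stays moved. The work goes in short steps, Python scripts to look and compute and a shell command to move; the robot and the scene stay as the last step left them, time stands still between calls to the robot, and variables do not carry over. Pictures are saved under pics/ and viewed, at most 10 in all, crops included, and the job is handed in when it is done.

```bash
mkdir -p pics; ls
python3 - <<'E'
from plant import robot
import cv2,numpy as np
s=robot.read_state();print(s['t'],s['tool_pos'],s['orientation'],s['opening'],s['force'])
for n in ['scene','side','wrist']:
    c=robot.read_camera(n);cv2.imwrite(f'pics/{n}0.png',c['color'][:,:,::-1])
    np.savez(f'pics/{n}0.npz',**{k:v for k,v in c.items()})
    print(n,np.round(c['intrinsics'],1).tolist(),np.round(c.get('pose',c.get('tool_from_camera')),4).tolist())
a=cv2.imread('pics/scene0.png')
E
```

```text
pics
0.0 [5.99584828e-01 6.15575052e-05 3.01704779e-01] [-2.22045725e+00 -2.22043581e+00  1.80144301e-03] 0.09285476372326248 [-1.25941735 -0.75642262  0.19815535]
scene [[521.6, 0.0, 274.3], [0.0, 521.6, 215.1], [0.0, 0.0, 1.0]] [[-0.5659, -0.3445, 0.7491, -0.3318], [-0.8244, 0.2508, -0.5075, 0.6275], [-0.013, -0.9047, -0.4259, 0.608], [0.0, 0.0, 0.0, 1.0]]
side [[473.2, 0.0, 284.2], [0.0, 473.2, 211.2], [0.0, 0.0, 1.0]] [[0.839, -0.3566, 0.411, 0.0659], [-0.5437, -0.5187, 0.6598, -0.771], [-0.0221, -0.7771, -0.6291, 0.815], [0.0, 0.0, 0.0, 1.0]]
wrist [[325.2, 0.0, 281.6], [0.0, 325.2, 206.9], [0.0, 0.0, 1.0]] [[0.0001, -0.96, -0.28, 0.0784], [1.0, 0.0002, -0.0005, 0.0019], [0.0005, -0.28, 0.96, -0.0819], [0.0, 0.0, 0.0, 1.0]]
```

View pics/scene0.png

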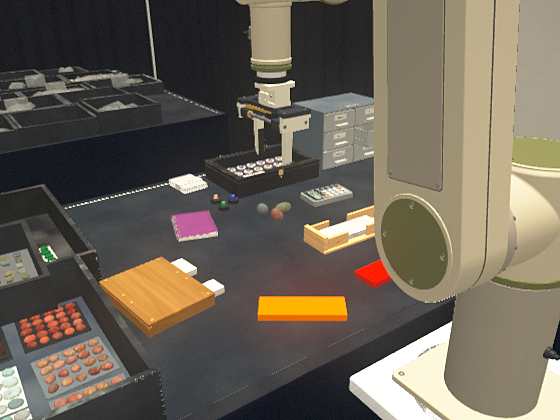

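View pics/side0.png

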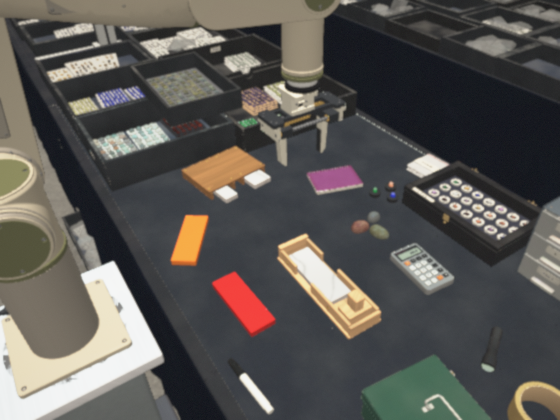

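View pics/wrist0.png

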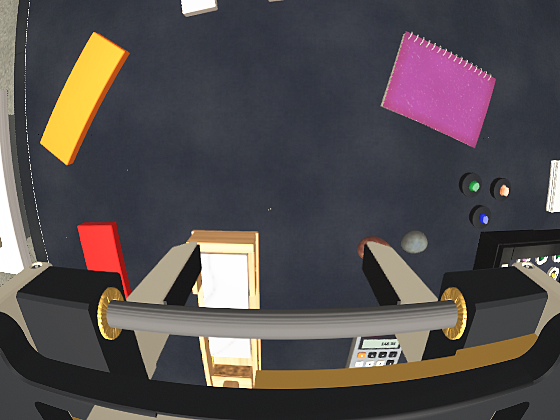

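The scene image shows the rack at (158,292) with slab ends at (183,268) and (213,288). The carrier is at (340,230), partly hidden. In the side image the slab ends are at (226,194) and (257,179), the carrier at (325,285) and the keeper grip at (353,300). The orange (190,240) and red (243,302) slabs are look-alikes. The wrist image shows the carrier under the fingers, its end stop at (225,237).

```bash
cat > h.py <<'E'
import numpy as np,cv2
from scipy.spatial.transform import Rotation as R
from scipy.optimize import least_squares
from plant import robot
def shot(n,name):
    s=robot.read_state();c=robot.read_camera(n)
    cv2.imwrite(f'pics/{name}.png',c['color'][:,:,::-1])
    T=c.get('pose')
    if T is None:
        W=np.eye(4);W[:3,:3]=R.from_rotvec(s['orientation']).as_matrix();W[:3,3]=s['tool_pos'];T=W@c['tool_from_camera']
    np.savez(f'pics/{name}.npz',K=c['intrinsics'],T=T,fish=(n=='wrist'),img=c['color']);return s
def ray(name,uv):
    d=np.load(f'pics/{name}.npz');K,T=d['K'],d['T'];x=(uv[0]-K[0,2])/K[0,0];y=(uv[1]-K[1,2])/K[1,1]
    if d['fish']:
        r=np.hypot(x,y);v=np.array([np.sin(r)*x/r,np.sin(r)*y/r,np.cos(r)])
    else: v=np.array([x,y,1.])
    v=T[:3,:3]@v;return T[:3,3],v/np.linalg.norm(v)
def atz(name,uv,z):
    o,v=ray(name,uv);return o+v*(z-o[2])/v[2]
def tri(*obs):
    A=0;b=0;L=[]
    for n,uv in obs:
        o,v=ray(n,uv);P=np.eye(3)-np.outer(v,v);A=A+P;b=b+P@o;L.append((P,o))
    p=np.linalg.solve(A,b);return p,[np.linalg.norm(P@(p-o)) for P,o in L]
def proj(name,p):
    d=np.load(f'pics/{name}.npz');K,T=d['K'],d['T'];q=np.linalg.inv(T)@np.append(p,1);q=q[:3]
    if d['fish']:
        r=np.hypot(q[0],q[1]);a=np.arctan2(r,q[2]);return np.array([K[0,2]+K[0,0]*a*q[0]/r,K[1,2]+K[1,1]*a*q[1]/r])
    return np.array([K[0,0]*q[0]/q[2]+K[0,2],K[1,1]*q[1]/q[2]+K[1,2]])
def crop(name,u0,v0,w,h,k,out):
    cv2.imwrite(f'pics/{out}.png',cv2.resize(cv2.imread(f'pics/{name}.png')[v0:v0+h,u0:u0+w],None,fx=k,fy=k,interpolation=cv2.INTER_CUBIC))
E
python3 - <<'E'
from h import *
for n in ['scene0','side0']:
    d=np.load(f'pics/{n}.npz');np.savez(f'pics/{n}.npz',K=d['intrinsics'],T=d['pose'],fish=False,img=d['color'])
for uv,z in [((226,194),.016),((257,179),.016),((295,242),.038),((353,300),.075),((222,172),.031),((195,230),.02),((245,302),.02)]: print(uv,atz('side0',uv,z).round(3))
for a,b in [((183,268),(226,194)),((213,288),(226,194)),((183,268),(257,179))]:print(tri(('scene0',a),('side0',b)))
E
```

```text
(226, 194) [0.494 0.225 0.016]
(257, 179) [0.604 0.238 0.016]
(295, 242) [ 0.531 -0.07   0.038]
(353, 300) [ 0.509 -0.311  0.075]
(222, 172) [0.527 0.309 0.031]
(195, 230) [0.355 0.128 0.02 ]
(245, 302) [ 0.345 -0.151  0.02 ]
(array([0.52225117, 0.25274726, 0.02826395]), [np.float64(0.03478310372434056), np.float64(0.034783103724340556)])
(array([0.49365011, 0.22392967, 0.01632343]), [np.float64(0.0005303744753086798), np.float64(0.000530374475308751)])
(array([0.60393193, 0.23900813, 0.01535681]), [np.float64(0.00021262504902833888), np.float64(0.00021262504902835384)])
```

```bash
python3 -m jog '1 0.04 -0.015 0 0; 1 0.04 -0.015 0 0; 1 0.04 -0.015 0 0;1 0 0 0 0;1 0 0 0 0'
python3 - <<'E'
from h import *
print(shot('wrist','w1')['tool_pos'])
for p in [(.494,.225,.016),(.604,.238,.016)]:print(proj('w1',p))
E
```

```text
t: 0.57
tool_pos: [0.5553, 0.1191, 0.3026]
orientation: [-2.217, -2.226, 0.0]
force: [0.8, -0.4, -0.4]
opening: 0.093
gripper_force: 0.0
[0.55529974 0.11908606 0.30255939]
[225.98457984  91.24009021]
[324.23392122  79.84325815]
```

View pics/w1.png

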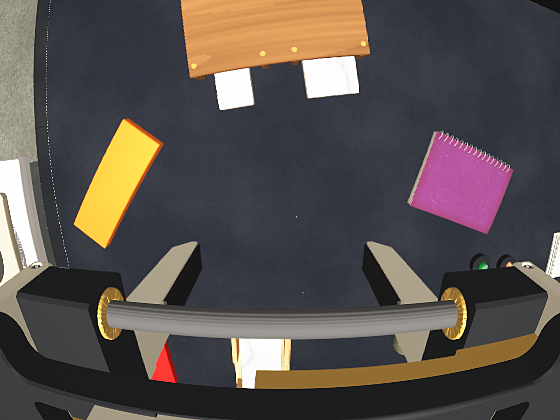

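Candidates for the wide slab are the left white end (235,89), about 36 px wide; the right white end (330,76), about 56 px wide; orange (118,185); and red (160,365). White and wider means the right one, (330,76). I'll check it in a crop with a world-plane measurement.

Run:
```python
from h import *
crop('w1',180,0,200,120,4,'c1')
img=np.load('pics/w1.npz')['img'].astype(int)
m=((img.min(2)>150)).astype(np.uint8);m[150:]=0
n,l,st,ce=cv2.connectedComponentsWithStats(m)
for i in range(1,n):
    if st[i,4]>300:
        c,_=cv2.findContours((l==i).astype(np.uint8),0,1)
        c=max(c,key=len)[:,0,:].astype(float)
        # world pts at top z
        w=np.array([atz('w1',p,.016)[:2]*1000 for p in c],np.float32)
        print(st[i],cv2.minAreaRect(w)); print(cv2.boxPoints(cv2.minAreaRect(w)).round(1).tolist())
        q=cv2.approxPolyDP(c.astype(np.float32).reshape(-1,1,2),4,True)[:,0];print(q.tolist(),[atz('w1',p,.016)[:2].round(4).tolist() for p in q])
```

```text
[ 302   56   57   42 1989] ((611.4338989257812, 242.6822509765625), (60.287864685058594, 43.86087417602539), 8.109743118286133)
[[578.5, 260.1000061035156], [584.7000122070312, 216.6999969482422], [644.4000244140625, 225.1999969482422], [638.2000122070312, 268.6000061035156]]
[[354.0, 57.0], [303.0, 60.0], [308.0, 97.0], [358.0, 92.0]] [[0.638, 0.2666], [0.5801, 0.2602], [0.5859, 0.2178], [0.6429, 0.2259]]
[ 214   68   40   42 1318] ((502.58123779296875, 227.77255249023438), (40.38085174560547, 43.05582809448242), 7.988175392150879)
[[479.6000061035156, 246.3000030517578], [485.6000061035156, 203.60000610351562], [525.5999755859375, 209.3000030517578], [519.5999755859375, 251.89999389648438]]
[[248.0, 68.0], [214.0, 74.0], [220.0, 109.0], [253.0, 103.0]] [[0.5189, 0.251], [0.4802, 0.2456], [0.487, 0.2049], [0.5245, 0.2108]]
```

View pics/c1.png

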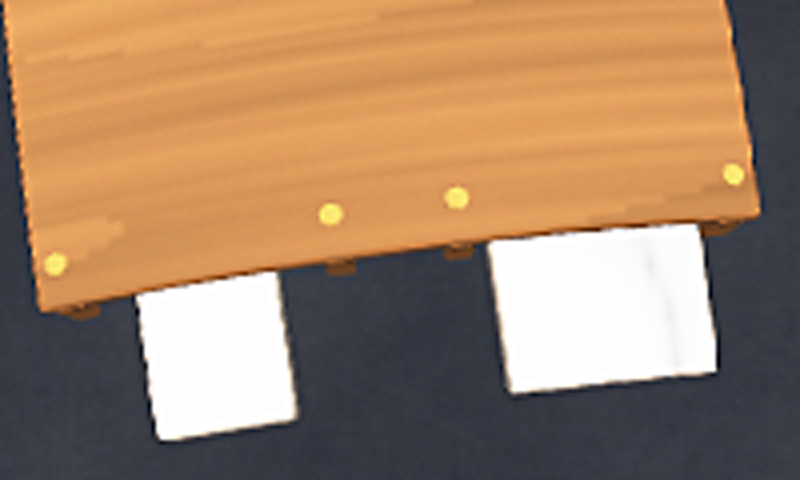

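The crop confirms the right end as the wide slab (60 mm wide, top at z≈16 mm from two views). Its front-edge middle is at about (0.615, 0.221) with a yaw of 8.1°. Next I move above it and down.

```bash
python3 -m jog '1 0.04 0.019 0 -4; 1 0 0 0 -3.9;1 0.038 0.0135 0 0;1 0.038 0.0135 0 0;1 0 0 0.04 0;1 0 0 0.04 0;1 0 0 0.04 0;1 0 0 0.03 0;1 0 0 0 0'
python3 - <<'E'
from h import *
s=robot.read_state();p=s['tool_pos'];M=R.from_rotvec(s['orientation']).as_matrix()
print('tool xy err',M.T@(np.array([.6119,.2398,.087])-p),'yaw',np.degrees(np.arctan2(M[1,1],M[0,1])))
print([atz('w1',q,.014).round(3) for q in [(408,205),(436,132),(486,233)]])
shot('wrist','w2')
img=np.load('pics/w2.npz')['img'].astype(int)
E
```

```text
t: 1.37
tool_pos: [0.5864, 0.2307, 0.1437]
orientation: [-2.061, -2.362, 0.018]
force: [-0.5, 0.2, -0.8]
opening: 0.093
gripper_force: 0.0
tool xy err [0.00570448 0.02726167 0.0563043 ] yaw 7.805069670330851
[array([0.715, 0.093, 0.014]), array([0.745, 0.185, 0.014]), array([0.846, 0.052, 0.014])]
```

```bash
python3 -m jog '1 0.006 0.027 0 -0.3; 1 0 0 0 0;1 0 0 0.03 0;1 0 0 0.02 0;1 0 0 0.006 0;1 0 0 0 0;1 0 0 0 0' 
python3 -m jog '0.5 0 0 0 0;0.5 0 0 0 0;0.5 0 0 0 0;0.5 0 0 0 0;0.5 0 0 0 0;0.5 0 0 0 0' 25
python3 - <<'E'
from h import *
s=shot('wrist','w3');print(s['opening'],s['gripper_force'],s['tool_pos'])
E
```

```text
t: 2.0
tool_pos: [0.6174, 0.2432, 0.0991]
orientation: [2.057, 2.373, 0.003]
force: [-0.5, 0.1, 1.0]
opening: 0.0935
gripper_force: 0.0
t: 2.5
tool_pos: [0.6151, 0.2431, 0.0968]
orientation: [-2.056, -2.374, 0.004]
force: [-6.8, -2.0, 6.2]
opening: 0.0594
gripper_force: 25.0
0.0593553417712649 25.016662180423737 [0.61510345 0.24311339 0.09682138]
```

The fingers closed about 10 mm higher than I wanted, so I'll reopen, go lower and correct.

```bash
python3 -m jog '0.9 0 0 0 0;0.9 0 0 0 0;0.9 -0.003 -0.002 0 0;0.9 0 0 0.005 0;0.9 0 0 0 0;0.9 0 0 0 0'
python3 - <<'E'
from h import *
s=robot.read_state();p=s['tool_pos'];M=R.from_rotvec(s['orientation']).as_matrix()
print('tool xy err',M.T@(np.array([.6119,.2398,.087])-p),'yaw',np.degrees(np.arctan2(M[1,1],M[0,1])))
E
```

```text
t: 3.05
tool_pos: [0.6143, 0.2399, 0.091]
orientation: [-2.057, -2.374, 0.001]
force: [0.3, 0.2, -0.2]
opening: 0.0832
gripper_force: 0.0
tool xy err [ 0.00024308 -0.00241121  0.00403327] yaw 8.190760004952182
```

```bash
python3 -m jog '0.9 0 0 0.004 0;0.9 0 0 0 0;0.9 0 0 0 0;0.5 0 0 0 0;0.5 0 0 0 0;0.5 0 0 0 0;0.5 0 0 0 0;0.5 0 0 0 0' 25
python3 -m jog '0.5 -0.01 0 0 0;0.5 -0.02 0 0 0;0.5 -0.02 0 0 0;0.5 -0.02 0 0 0;0.5 0 0 0 0;0.5 0 0 0 0'
```

```text
t: 3.72
tool_pos: [0.6148, 0.2401, 0.0879]
orientation: [2.057, 2.374, 0.0]
force: [-0.1, 0.1, -0.2]
opening: 0.06
gripper_force: 24.9
t: 4.22
tool_pos: [0.625, 0.1691, 0.0879]
orientation: [2.059, 2.372, -0.001]
force: [1.3, -3.3, -0.2]
opening: 0.0597
gripper_force: 24.8
```

```bash
python3 -m jog '0.5 -0.02 0 0 0;0.5 -0.02 0 0 0;0.5 -0.02 0 0 0;0.5 -0.018 0 0 0;0.5 0 0 0 0;0.5 0 0 0 0;0.9 0 0 0 0;0.9 0 0 0 0;0.9 0 0 0 0'
python3 -m jog '0.9 0 0 -0.04 0;0.9 0 0 -0.04 0;0.9 0 0 -0.04 0;0.9 -0.03 0 -0.03 0;0.9 -0.03 0 0 0;0.9 0 0 0 0;0.9 0 0 0 0'
python3 - <<'E'
from h import *
s=shot('wrist','w4');print(s['tool_pos'])
img=np.load('pics/w4.npz')['img'].astype(int)
m=((img.min(2)>150)).astype(np.uint8);m[230:]=0
n,l,st,ce=cv2.connectedComponentsWithStats(m)
for i in range(1,n):
    if st[i,4]>300:
        c,_=cv2.findContours((l==i).astype(np.uint8),0,1);c=max(c,key=len)[:,0,:]
        w=np.array([atz('w4',p,.016)[:2]*1000 for p in c],np.float32);print(st[i],cv2.minAreaRect(w),cv2.boxPoints(cv2.minAreaRect(w)).round(1).tolist())
E
```

```text
t: 4.97
tool_pos: [0.6355, 0.095, 0.0876]
orientation: [-2.055, -2.375, -0.0]
force: [-1.0, -0.5, -0.5]
opening: 0.0747
gripper_force: 0.0
t: 5.55
tool_pos: [0.6445, 0.0342, 0.2377]
orientation: [2.058, 2.373, 0.001]
force: [-0.5, 0.6, -1.3]
opening: 0.0837
gripper_force: 0.0
[0.64449022 0.03422924 0.23771583]
[145   0  38  11 325] ((505.0694885253906, 210.14869689941406), (11.076534271240234, 39.662384033203125), 89.17471313476562) [[485.20001220703125, 204.89999389648438], [524.7999877929688, 204.3000030517578], [525.0, 215.39999389648438], [485.29998779296875, 216.0]]
[ 244    0   70  155 9881] ((627.4407958984375, 149.93023681640625), (59.62126922607422, 149.84298706054688), 10.250638961791992) [[584.7999877929688, 218.39999389648438], [611.4000244140625, 70.9000015258789], [670.0999755859375, 81.5], [643.4000244140625, 229.0]]
```

View pics/w4.png

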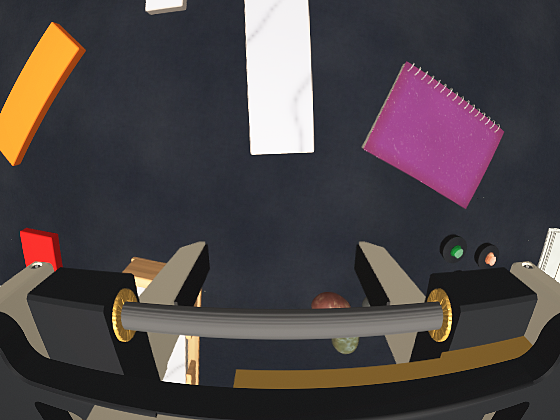

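The wide slab is fully out: its front edge runs (250,153)–(313,151), its yaw is 10.2° and its centre is about (0.626, 0.160). Next I survey the carrier.

```bash
python3 -m jog '1 0 0 -0.03 4;1 0 0 -0.03 4.2;1 -0.038 -0.012 0 0;1 -0.038 -0.012 0 0;1 -0.038 -0.012 0 0;1 -0.038 -0.012 0 0;1 -0.038 -0.012 0 0;1 -0.038 -0.012 0 0;1 -0.038 -0.012 0 0;1 -0.038 -0.012 0 0'
python3 -m jog '1 -0.038 -0.012 0 0;1 -0.038 -0.012 0 0;1 0 0 0 0;1 0 0 0 0'
python3 - <<'E'
from h import *
print(shot('wrist','w5')['tool_pos']);shot('side','s5');shot('scene','sc5')
E
```

```text
t: 6.43
tool_pos: [0.5476, -0.2691, 0.2958]
orientation: [-2.218, -2.222, -0.0]
force: [0.8, 0.0, 0.6]
opening: 0.0931
gripper_force: 0.0
t: 6.77
tool_pos: [0.5236, -0.3457, 0.2955]
orientation: [-2.222, -2.217, -0.0]
force: [-0.7, 0.6, 0.4]
opening: 0.0931
gripper_force: 0.0
[ 0.52361163 -0.34574702  0.29552649]
```

View pics/w5.png

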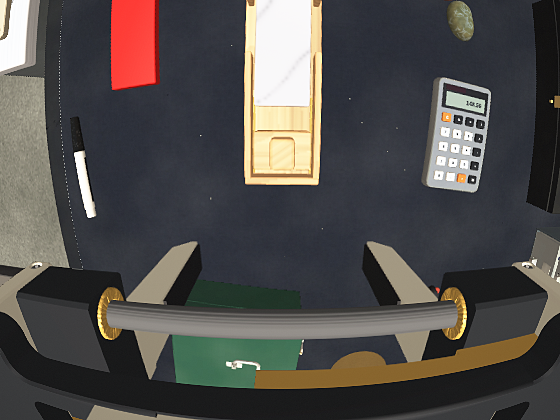

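```bash
python3 -m jog '1 0.035 0 0 0;1 0.035 0 0 0;1 0.035 0 0 0;1 0 0 0 0;1 0 0 0 0'
python3 - <<'E'
from h import *
print(shot('wrist','w6')['tool_pos'])
a=cv2.imread('pics/w6.png')[0:290,180:380];a=cv2.resize(a,None,fx=2,fy=2,interpolation=cv2.INTER_CUBIC)
b=cv2.imread('pics/w5.png')[0:290,180:380];b=cv2.resize(b,None,fx=2,fy=2,interpolation=cv2.INTER_CUBIC)
cv2.imwrite('pics/w56.png',np.hstack([b,a]))
E
```

```text
t: 7.33
tool_pos: [0.525, -0.2367, 0.2973]
orientation: [2.215, 2.227, 0.001]
force: [0.3, 0.4, 0.1]
opening: 0.0931
gripper_force: 0.0
[ 0.52501886 -0.23671349  0.29733804]
```

View pics/w56.png

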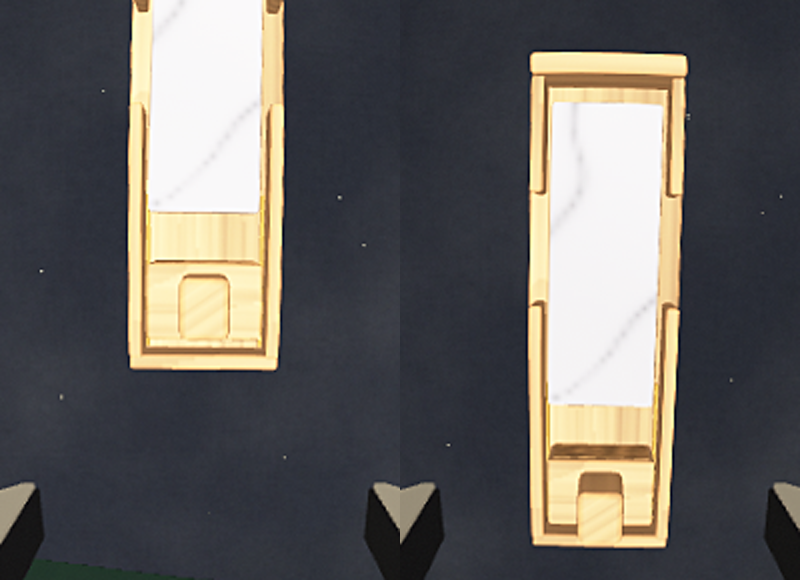

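Left (w5) and right (w6) show the carrier. In w6 pixels the end stop top is at y≈26–37, the notch edges are at y≈97 and 152, the white lower slab spans y≈51–202, and the keeper grip top is at about (300,258). Next I compute poses.

```bash
cat > car.py <<'E'
from h import *
# carrier points (x,y,z) -> pixels
P6=[((-57,-33,38),(252.5,96.5)),((-57,-40,38),(244.5,96.5)),((-57,33,38),(314,98)),((-57,40,38),(321.5,98)),((3,-33,38),(252.5,152.5)),((3,-40,38),(244.5,152.5)),((3,33,38),(312.5,153.5)),((3,40,38),(320,153.5))]
P5=[((3,-33,38),(252.5,52)),((3,-40,38),(245.5,52)),((3,33,38),(314,52)),((3,40,38),(321.5,52))]
def T(v,p):
    c,s=np.cos(v[2]),np.sin(v[2]);p=np.array(p)/1000;sy=p[1]
    return np.array([v[0]+c*p[0]-s*sy,v[1]+s*p[0]+c*sy,p[2]+v[3]])
def res(v,obs): return np.concatenate([proj(n,T(v,p))-uv for n,p,uv in obs])
if __name__=='__main__':
    o6=[('w6',p,u) for p,u in P6];o5=[('w5',p,u) for p,u in P5]
    for o in (o6,o5,o6+o5):
        r=least_squares(res,[.525,-.19,-np.pi/2,0],args=(o,),loss='soft_l1');print((r.x[:2]*1000).round(1),np.degrees(r.x[2]).round(2),(r.x[3]*1000).round(1),np.abs(r.fun).mean().round(2))
    print('keeper grip top tri',tri(('w5',(281.5,155)),('w6',(300-20+0,258)))) 
    for n,rows in(('w6',(60,240)),('w5',(30,170))):
        img=np.load(f'pics/{n}.npz')['img'].astype(int);m=(img[:,:,0]>110)&(img.sum(2)>250)
        L=[];Wd=[]
        for r in range(*rows):
            c=np.where(m[r,225:345])[0]+225
            a=atz(n,(c.min()-.5,r),.03);b=atz(n,(c.max()+.5,r),.03);L.append((a+b)/2);Wd.append(np.linalg.norm(a-b))
        L=np.array(L);f=np.polyfit(L[:,1],L[:,0],1);print(n,'centreline x at y=-.19:',np.polyval(f,-.19).round(4),'yaw tilt deg',np.degrees(np.arctan(f[0])).round(2),np.median(Wd).round(4))
    img=np.load('pics/w6.npz')['img'].astype(int);m=((img.min(2)>180)&(np.ptp(img,axis=2)<40)).astype(np.uint8)
    n,l,st,ce=cv2.connectedComponentsWithStats(m)
    for i in range(1,n):
        if st[i,4]>3000 and abs(ce[i][0]-282)<30:
            c,_=cv2.findContours((l==i).astype(np.uint8),0,1);c=max(c,key=len)[:,0,:]
            print('lower',cv2.minAreaRect(np.array([atz('w6',p,.024)[:2]*1000 for p in c],np.float32)))
E
python3 car.py
```

```text
[ 527.3 -196.3] -90.62 -6.0 0.36
[ 527.  -194.9] -90.06 -10.7 0.23
[ 527.3 -196.1] -90.54 -5.8 0.39
keeper grip top tri (array([ 0.52517885, -0.30570989,  0.06681928]), [np.float64(0.000291486689683191), np.float64(0.0002914866896831692)])
w6 centreline x at y=-.19: 0.5266 yaw tilt deg 0.82 0.0815
w5 centreline x at y=-.19: 0.5265 yaw tilt deg 0.71 0.0821
lower ((526.325439453125, -172.20858764648438), (169.19456481933594, 59.300392150878906), 88.83572387695312)
```

```bash
python3 -m jog '1 0.036 0.009 0 0;1 0.036 0.009 0 0;1 0.036 0.009 0 0;1 0.036 0.009 0 0;1 0.036 0.009 0 0;1 0.036 0.009 0 0;1 0.036 0.009 0 0;1 0.036 0.009 0 0;1 0.036 0.009 0 0;1 0.036 0.009 0 0'
python3 -m jog '1 0.035 0.01 0 -3;1 0 0 0 -4;1 0 0 0.035 -3.2;1 0 0 0.035 0;1 0 0 0.035 0;1 0 0 0.035 0;1 0 0 0.015 0;1 0 0 0 0;1 0 0 0 0'
cat > err.py <<'E'
import sys
from h import *
s=robot.read_state();p=s['tool_pos'];M=R.from_rotvec(s['orientation']).as_matrix();a=[float(x) for x in sys.argv[1:]]
print('go',(M.T@(np.array(a[:3])-p)).round(4),'turn',(np.degrees(np.arctan2(M[1,1],M[0,1]))-a[3]).round(2),'tilt',np.degrees(np.arccos(-M[2,2])).round(2),s['t'],s['force'].round(1))
E
python3 err.py .6256 .1598 .0875 10.25
```

```text
t: 8.22
tool_pos: [0.6148, 0.1213, 0.2971]
orientation: [2.221, 2.221, -0.0]
force: [0.4, -0.8, 0.0]
opening: 0.0928
gripper_force: 0.0
t: 8.97
tool_pos: [0.6239, 0.1544, 0.1411]
orientation: [-2.015, -2.409, 0.003]
force: [0.7, 0.0, 0.1]
opening: 0.0929
gripper_force: 0.0
go [0.0051 0.0028 0.0536] turn -0.07 tilt 0.14 8.9667 [0.7 0.  0.1]
```

```bash
python3 -m jog '1 0.005 0.002 0 0;1 0 0 0.03 0;1 0 0 0.015 0;1 0 0 0.005 0;1 0 0 0 0;1 0 0 0 0;1 0 0 0 0'
python3 err.py .6256 .1598 .0875 10.25
```

```text
t: 9.55
tool_pos: [0.6262, 0.1602, 0.0938]
orientation: [2.014, 2.409, 0.002]
force: [-0.2, 0.4, -0.3]
opening: 0.0932
gripper_force: 0.0
go [-0.0003 -0.0007  0.0063] turn -0.05 tilt 0.11 9.55 [-0.2  0.4 -0.3]
```

```bash
python3 -m jog '1 0 0 0.006 0;1 0 0 0 0;1 0 0 0 0;0.5 0 0 0 0;0.5 0 0 0 0;0.5 0 0 0 0;0.5 0 0 0 0;0.5 0 0 0 0;0.5 0 0 0 0' 35
python3 -m jog '0.5 0 0 -0.01 0;0.5 0 0 -0.02 0;0.5 0 0 -0.03 0;0.5 0 0 -0.03 0;0.5 0 0 -0.03 0;0.5 0 0 0 0;0.5 0 0 0 0'
python3 - <<'E'
from h import *
s=shot('wrist','w7');print(s['gripper_force'],s['opening'])
E
python3 err.py .5269 -.169 .208 -0.75
```

```text
t: 10.3
tool_pos: [0.625, 0.16, 0.0862]
orientation: [-2.015, -2.41, 0.001]
force: [-1.8, -0.4, 0.9]
opening: 0.0595
gripper_force: 35.0
t: 10.88
tool_pos: [0.6266, 0.1603, 0.2088]
orientation: [2.013, 2.408, 0.006]
force: [0.3, -0.5, -5.2]
opening: 0.0595
gripper_force: 35.0
34.99705910682678 0.05946824282905369
go [-0.3064 -0.155  -0.0021] turn 10.95 tilt 0.02 10.9333 [-1.  -0.  -4.3]
```

View pics/w7.png

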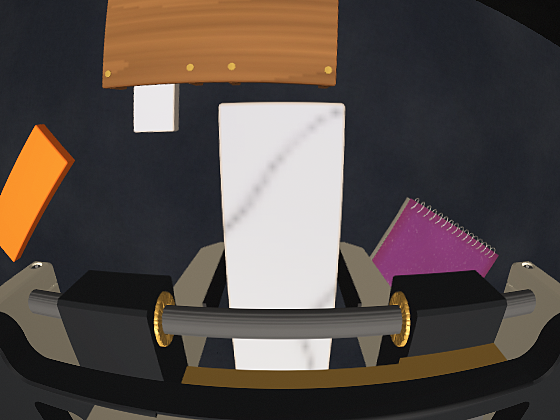

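The slab is held. Its far end spans (219,103)–(344,104), and the narrow slab and rack are untouched. Next I measure the slab's pose in the hand.

```bash
cat > hand.py <<'E'
import sys
from h import *
def hand(n,tp,ori):
    M=R.from_rotvec(ori).as_matrix()
    img=np.load(f'pics/{n}.npz')['img'].astype(int);m=(img.min(2)>165)&(np.ptp(img,axis=2)<40)
    l,st=cv2.connectedComponentsWithStats(m.astype(np.uint8))[1:3];m=l==l[180,270]
    z=tp[2]-.0702;A=[]
    for r in range(115,235):
        c=np.where(m[r,150:420])[0]+150
        A.append([M.T@(atz(n,(u,r),z)-tp) for u in(c.min()-.5,c.max()+.5)])
    A=np.array(A)
    for k in(0,1):
        f=np.polyfit(A[:,k,0],A[:,k,1],1);print('edge y at tool x=0, x=.085',np.polyval(f,[0,.085]).round(4),'slope deg',np.degrees(f[0]).round(2))
    c=np.where(m[:,282])[0].min()-.5;print('front edge tool x',(M.T@(atz(n,(282,c),z)-tp))[:2].round(4))
if __name__=='__main__': 
    s=robot.read_state();hand(sys.argv[1],s['tool_pos'],s['orientation'])
E
python3 hand.py w7
python3 -m jog '0.5 0 -0.03 0 4;0.5 0 -0.03 0 4;0.5 0 -0.03 0 3;0.5 -0.03 0 0 0;0.5 -0.03 0 0 0;0.5 -0.03 0 0 0;0.5 -0.03 0 0 0;0.5 -0.03 0 0 0;0.5 -0.03 0 0 0;0.5 -0.03 0 0 0'
python3 err.py .5269 -.169 .208 -0.75
```

```text
edge y at tool x=0, x=.085 [-0.0262 -0.0264] slope deg -0.1
edge y at tool x=0, x=.085 [0.0332 0.0332] slope deg 0.01
front edge tool x [0.0838 0.0037]
t: 11.77
tool_pos: [0.5311, -0.0607, 0.203]
orientation: [-2.234, -2.203, 0.004]
force: [1.2, 0.2, -4.6]
opening: 0.0596
gripper_force: 35.0
go [-0.1084 -0.0027 -0.0051] turn -0.04 tilt 0.29 11.7667 [ 1.2  0.2 -4.6]
```

```bash
python3 -m jog '0.5 -0.036 -0.001 0 0;0.5 -0.036 -0.001 0 0;0.5 -0.036 -0.001 0 0;0.5 0 0 0.02 0;0.5 0 0 0.02 0;0.5 0 0 0.016 0;0.5 0 0 0 0;0.5 0 0 0 0;0.5 0 0 0 0'
python3 err.py .5247 -.169 .140 -0.75
python3 - <<'E'
from h import *
s=shot('wrist','w8');np.savez('pics/w8s.npz',p=s['tool_pos'],o=s['orientation']);shot('side','s8');shot('scene','sc8')
a=cv2.imread('pics/w8.png')[20:270,180:380];a=cv2.resize(a,None,fx=2.2,fy=2.2,interpolation=cv2.INTER_CUBIC)
b=cv2.imread('pics/s8.png')[200:350,240:400];b=cv2.resize(b,(352,550),interpolation=cv2.INTER_CUBIC) if 0 else cv2.resize(b,None,fx=2.2,fy=2.2,interpolation=cv2.INTER_CUBIC)
b=cv2.copyMakeBorder(b,0,550-b.shape[0],0,0,0);cv2.imwrite('pics/v8.png',np.hstack([a,b]))
E
python3 hand.py w8
```

```text
t: 12.52
tool_pos: [0.5282, -0.1673, 0.1497]
orientation: [-2.236, -2.205, 0.001]
force: [1.0, 0.6, -3.6]
opening: 0.0597
gripper_force: 35.0
go [-0.0018 -0.0034  0.0097] turn -0.04 tilt 0.09 12.5167 [ 1.   0.6 -3.6]
edge y at tool x=0, x=.085 [-0.0285 -0.0288] slope deg -0.23
edge y at tool x=0, x=.085 [0.0293 0.0292] slope deg -0.04
front edge tool x [0.085  0.0006]
```

View pics/v8.png

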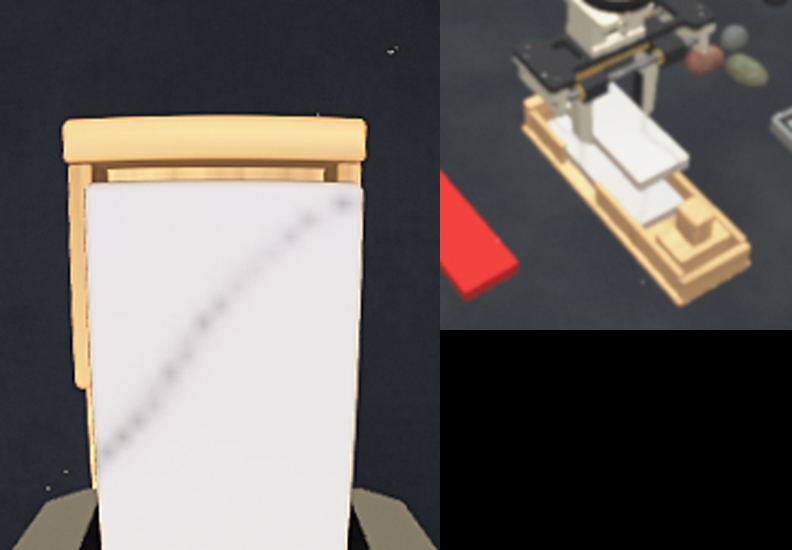

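In the left panel the slab sits about 3 mm right of the trough: the end stop spans 63–366 and the slab end 86–363 in crop pixels. On the right, the side view shows it level above the carrier. I'll correct laterally, come down a little and re-measure.

```bash
python3 -m jog '0.5 -0.002 -0.0032 0 0;0.5 0 0 0.008 0;0.5 0 0 0 0;0.5 0 0 0 0;0.5 0 0 0 0'
cat > lat.py <<'E'
import sys
from h import *
n=sys.argv[1];P=[];s=shot('wrist',n);M=R.from_rotvec(s['orientation']).as_matrix();tp=s['tool_pos'];print(tp.round(4))
img=np.load(f'pics/{n}.npz')['img'].astype(int);wh=(img.min(2)>150)&(np.ptp(img,axis=2)<40);on=(img[:,:,0]>110)&(img.sum(2)>250)
l=cv2.connectedComponentsWithStats(wh.astype(np.uint8))[1];wh=l==l[180,275]
top=np.where(wh[:,282])[0].min();st=np.where(on[:top,282])[0].min();print('slab row',top,'stop row',st)
def mid(m,r,z):
    c=np.where(m[r,200:370])[0]+200;a,b=[(M.T@(atz(n,(u,r),z)-tp)) for u in(c.min()-.5,c.max()+.5)];return (a[:2]+b[:2])/2*1000,abs(b[1]-a[1])*1000
print('stop mid,width',[mid(on,r,.045) for r in range(st+4,st+13,4)])
zs=tp[2]-.0702
S=np.array([mid(wh,r,zs)[0] for r in range(top+8,top+110)]);f=np.polyfit(S[:,0],S[:,1],1);print('slab mid y at x=85,0',np.polyval(f,[85,0]).round(2),'deg',np.degrees(f[0]).round(2))
E
python3 lat.py w9; python3 err.py .5247 -.169 .140 -0.75
```

```text
t: 13.08
tool_pos: [0.5252, -0.1695, 0.142]
orientation: [-2.237, -2.205, 0.0]
force: [-0.5, -0.4, -5.4]
opening: 0.06
gripper_force: 35.0
[ 0.5252 -0.1695  0.142 ]
slab row 102 stop row 67
stop mid,width [(array([103.74560147,   1.97308159]), np.float64(78.28482632562026)), (array([101.48920854,   1.69063944]), np.float64(78.85814831354665)), (array([99.2226627 ,  1.69076372]), np.float64(78.87450742181512))]
slab mid y at x=85,0 [1.67 1.59] deg 0.05
go [ 0.0005 -0.0006  0.0022] turn -0.05 tilt 0.01 13.1333 [ 0.7 -0.9 -4.5]
```

End stop and slab centrelines now agree within 0.3 mm and the yaw fits. I lower gently.

```bash
python3 -m jog '0.5 0 0 0.006 0;0.5 0 0 0.006 0;0.5 0 0 0 0;0.5 0 0 0 0;0.5 0 0 0.005 0;0.5 0 0 0.004 0;0.5 0 0 0 0;0.5 0 0 0 0'; python3 err.py .5253 -.169 .1102 -0.75; python3 lat.py w10
```

```text
t: 13.8
tool_pos: [0.525, -0.1695, 0.1207]
orientation: [-2.236, -2.205, 0.001]
force: [-0.5, -1.1, -4.5]
opening: 0.0595
gripper_force: 35.0
go [0.0005 0.0003 0.0105] turn -0.05 tilt 0.05 13.8 [-0.5 -1.1 -4.5]
[ 0.525  -0.1695  0.1207]
slab row 102 stop row 60
stop mid,width [(array([104.57271998,   1.95548983]), np.float64(78.01820872074406)), (array([102.56550089,   2.20784516]), np.float64(78.5159471563767)), (array([100.53015425,   1.95569907]), np.float64(78.01284586859335))]
slab mid y at x=85,0 [1.66 1.56] deg 0.07
```

```bash
python3 -m jog '0.5 0 0.0002 0.003 0;0.5 0 0 0.003 0;0.5 0 0 0.002 0;0.5 0 0 0 0;0.5 0 0 0 0;0.5 0 0 0 0'; python3 err.py .5253 -.169 .1102 -0.75
```

```text
t: 14.35
tool_pos: [0.5256, -0.1696, 0.1132]
orientation: [-2.237, -2.206, 0.0]
force: [0.4, -0.4, -4.8]
opening: 0.0598
gripper_force: 35.0
go [ 0.0006 -0.0003  0.003 ] turn -0.05 tilt 0.0 14.35 [ 0.4 -0.4 -4.8]
```

```bash
python3 -m jog '0.5 0 0 0.0015 0;0.5 0 0 0 0;0.5 0 0 0.001 0;0.5 0 0 0 0;0.5 0 0 0 0'; python3 -m jog '0.5 0 0 0.001 0;0.5 0 0 0 0;0.5 0 0 0 0'
```

```text
t: 14.77
tool_pos: [0.5255, -0.1695, 0.1106]
orientation: [-2.237, -2.206, 0.0]
force: [0.0, 0.6, -3.6]
opening: 0.0596
gripper_force: 35.0
t: 15.02
tool_pos: [0.5257, -0.1696, 0.1102]
orientation: [2.237, 2.206, 0.0]
force: [-1.7, 0.5, 2.5]
opening: 0.0598
gripper_force: 35.0
```

Seated (force went from −4.5 to +2.5 N). I release and retreat upward.

```bash
python3 -m jog '0.7 0 0 0 0;0.7 0 0 0 0;0.7 0 0 0 0;0.9 0 0 0 0;0.9 0 0 0 0;0.9 0 0 0 0;0.9 0 0 0 0'; python3 -m jog '0.9 0 0 -0.02 0;0.9 0 0 -0.03 0;0.9 0 0 -0.035 0;0.9 0 0 -0.035 0;0.9 -0.035 0 -0.03 0;0.9 -0.035 0 -0.03 0;0.9 0 0 0 0;0.9 0 0 0 0'
python3 - <<'E'
from h import *
s=shot('wrist','w11');print(s['tool_pos'])
img=np.load('pics/w11.npz')['img'].astype(int);m=((img.min(2)>165)&(np.ptp(img,axis=2)<40)).astype(np.uint8);m[255:]=0
n,l,st,ce=cv2.connectedComponentsWithStats(m)
for i in range(1,n):
    if st[i,4]>3000 and abs(ce[i][0]-282)<40:
        c,_=cv2.findContours((l==i).astype(np.uint8),0,1);c=max(c,key=len)[:,0,:]
        print(st[i],cv2.minAreaRect(np.array([atz('w11',p,.040)[:2]*1000 for p in c],np.float32)))
crop('w11',180,0,200,290,2,'v11a');shot('side','s11');crop('s11',250,210,150,145,2,'v11b')
a=cv2.imread('pics/v11a.png');b=cv2.imread('pics/v11b.png');b=cv2.copyMakeBorder(b,0,a.shape[0]-b.shape[0],0,0,0);cv2.imwrite('pics/v11.png',np.hstack([a,b]))
E
```

```text
t: 15.6
tool_pos: [0.5256, -0.1696, 0.1097]
orientation: [2.237, 2.206, 0.0]
force: [0.3, -0.3, 0.1]
opening: 0.0827
gripper_force: 0.0
t: 16.27
tool_pos: [0.5253, -0.2347, 0.2863]
orientation: [2.236, 2.2, 0.002]
force: [-0.3, -0.3, -1.2]
opening: 0.0837
gripper_force: 0.0
[ 0.52532832 -0.23466082  0.28626015]
[ 250   45   60  164 9601] ((527.30126953125, -169.61203002929688), (168.39227294921875, 59.27965545654297), 89.13505554199219)
```

View pics/v11.png

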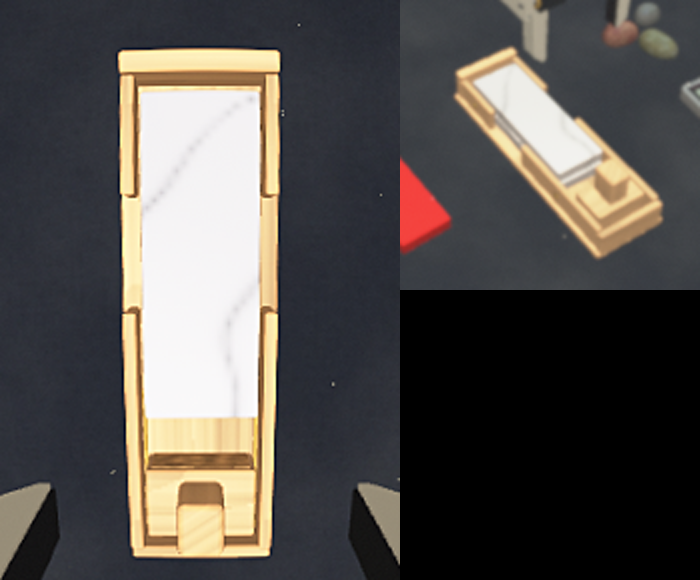

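The slab lies square on the lower one, inside the walls with even gaps: x 143–260 against inner walls ~135–265, and the side view shows it flat. The keeper grip top is at crop (200,525). Next I pinch it across its 24 mm.

```bash
python3 -m jog '0.7 -0.036 -0.0015 0 0;0.7 -0.035 -0.001 0 0;0.7 0 0 0.03 0;0.7 0 0 0.03 0;0.7 0 0 0.03 0;0.7 0 0 0.025 0;0.7 0 0 0 0;0.7 0 0 0 0'; python3 err.py .5235 -.306 .136 -.75
```

```text
t: 17.03
tool_pos: [0.5196, -0.3016, 0.1658]
orientation: [-2.231, -2.202, 0.002]
force: [-0.0, 0.3, 0.1]
opening: 0.0651
gripper_force: 0.0
go [-0.0044  0.0041  0.0298] turn 0.01 tilt 0.39 17.0333 [-0.   0.3  0.1]
```

```bash
python3 -m jog '0.7 -0.0044 0.004 0 0;0.7 0 0 0.018 0;0.7 0 0 0.009 0;0.7 0 0 0 0;0.7 0 0 0 0'; python3 err.py .5235 -.306 .136 -.75;  python3 -m jog '0.1 0 0 0 0;0.1 0 0 0 0;0.1 0 0 0 0;0.1 0 0 0 0;0.1 0 0 0 0;0.1 0 0 0 0;0.1 0 0 0 0;0.1 0 0 0 0' 40;python3 err.py .5235 -.306 .136 -.75
```

```text
t: 17.45
tool_pos: [0.5253, -0.3082, 0.1425]
orientation: [-2.237, -2.206, 0.0]
force: [0.0, -0.3, -0.1]
opening: 0.0652
gripper_force: 0.0
go [ 0.0022 -0.0018  0.0065] turn -0.04 tilt 0.01 17.45 [ 0.  -0.3 -0.1]
t: 18.12
tool_pos: [0.5238, -0.3083, 0.142]
orientation: [-2.235, -2.204, 0.003]
force: [-8.2, 1.5, 6.3]
opening: 0.0236
gripper_force: 40.0
go [ 0.0023 -0.0003  0.006 ] turn -0.06 tilt 0.19 18.1167 [-8.2  1.5  6.3]
```

```bash
python3 -m jog '0.1 0 -0.0015 0 0;0.1 0 0 0 0;0.1 0.004 0 0 0;0.1 0.006 0 0 0;0.1 0.006 0 0 0;0.1 0.006 0 0 0;0.1 0 0 0 0;0.1 0 0 0 0'; python3 -m jog '0.1 0.004 0 0 0;0.1 0.004 0 0 0;0.1 0.004 0 0 0;0.1 0 0 0 0;0.1 0 0 0 0'
```

```text
t: 18.78
tool_pos: [0.5238, -0.285, 0.142]
orientation: [-2.235, -2.206, -0.0]
force: [-4.5, 1.7, 5.5]
opening: 0.0242
gripper_force: 40.0
t: 19.2
tool_pos: [0.5239, -0.2746, 0.142]
orientation: [2.236, 2.205, -0.002]
force: [-4.0, -5.4, 2.3]
opening: 0.0234
gripper_force: 40.0
```

```bash
python3 -m jog '0.1 0.003 0 0 0;0.1 0.002 0 0 0;0.1 0 0 0 0;0.1 0 0 0 0'; python3 -m jog '0.1 0.002 0 0 0;0.1 0.002 0 0 0;0.1 0 0 0 0;0.1 0 0 0 0';python3 -m jog '0.1 0.002 0 0 0;0.1 0 0 0 0;0.1 0 0 0 0'
```

```text
t: 19.53
tool_pos: [0.5239, -0.2705, 0.142]
orientation: [2.236, 2.204, -0.003]
force: [-3.8, -8.0, 0.5]
opening: 0.0237
gripper_force: 40.0
t: 19.87
tool_pos: [0.5239, -0.2689, 0.1421]
orientation: [2.234, 2.201, -0.007]
force: [-3.6, -21.0, -4.8]
opening: 0.0238
gripper_force: 40.0
t: 20.12
tool_pos: [0.5239, -0.2686, 0.1421]
orientation: [2.233, 2.198, -0.01]
force: [-2.6, -29.7, -9.9]
opening: 0.0237
gripper_force: 40.0
```

Home: the force climbs to 30 N with no further travel. I relax the push, open and retreat.

```bash
python3 -m jog '0.1 -0.002 0 0 0;0.1 -0.002 0 0 0;0.1 0 0 0 0;0.1 0 0 0 0'; python3 -m jog '0.6 0 0 0 0;0.6 0 0 0 0;0.6 0 0 0 0;0.6 0 0 0 0;0.6 0 0 0 0;0.6 0 0 0 0'; python3 -m jog '0.6 0 0 -0.02 0;0.6 0 0 -0.03 0;0.6 0 0 -0.035 0;0.6 0 0 -0.035 0;0.6 0 0 -0.03 0;0.6 0 0 0 0;0.6 0 0 0 0'
python3 - <<'E'
from h import *
s=shot('wrist','w12');print(s['tool_pos'],s['force'])
img=np.load('pics/w12.npz')['img'].astype(int);m=((img.min(2)>165)&(np.ptp(img,axis=2)<40)).astype(np.uint8);m[255:]=0
n,l,st,ce=cv2.connectedComponentsWithStats(m)
for i in range(1,n):
    if st[i,4]>3000 and abs(ce[i][0]-282)<40:
        c,_=cv2.findContours((l==i).astype(np.uint8),0,1);c=max(c,key=len)[:,0,:]
        print(st[i],cv2.minAreaRect(np.array([atz('w12',p,.040)[:2]*1000 for p in c],np.float32)))
shot('side','s12');crop('w12',180,0,200,290,2,'v12a');crop('s12',250,210,150,145,2,'v12b')
a=cv2.imread('pics/v12a.png');b=cv2.imread('pics/v12b.png');b=cv2.copyMakeBorder(b,0,a.shape[0]-b.shape[0],0,0,0);cv2.imwrite('pics/v12.png',np.hstack([a,b]))
E
```

```text
t: 20.45
tool_pos: [0.5239, -0.2693, 0.142]
orientation: [2.236, 2.203, -0.004]
force: [-4.3, -12.6, -1.2]
opening: 0.0235
gripper_force: 40.0
t: 20.95
tool_pos: [0.5243, -0.2669, 0.1419]
orientation: [-2.236, -2.206, -0.0]
force: [-0.4, 0.3, 0.2]
opening: 0.0548
gripper_force: 0.0
t: 21.53
tool_pos: [0.5253, -0.2677, 0.295]
orientation: [2.233, 2.202, 0.002]
force: [0.4, -0.0, -0.9]
opening: 0.0557
gripper_force: 0.0
[ 0.52533827 -0.26773056  0.29498978] [ 0.37687882 -0.00469929 -0.93087212]
[ 250    9   58  159 9182] ((526.4425048828125, -160.64361572265625), (168.29879760742188, 59.342018127441406), 89.218994140625)
```

The slab's centre is 9 mm further toward the stop, matching carrier_home (y ≈ −0.161), and nothing is touched. I've already viewed 11 pictures, one over the limit, so I verify by numbers only and hand in.

```bash
python3 -c "
from plant import robot
print(robot.close_job())"
```

```text
the job is handed in; nothing more can be done
None
```

The job is handed in at about 21.6 s; the hand-in gave no verdict. By camera and force readings, the wide slab lies square on the lower slab and is home against the end stop, and the keeper is closed on the pile (30 N, no further travel) and released; the lower slab's seating is inferred from the keeper's travel, not seen. I viewed 11 pictures, one over the limit of 10.

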